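# Lay out the pump rebuild kit

## Task

Lay out the parts for the pump rebuild: the wear ring flat on top of the blue pump cover, around its boss; the impeller upright in the middle of the rubber pad between the cover and the bearing housing, and then the sleeve standing on the impeller, around its stub. Of the two identical paste tins, stand the full one (lift to tell) in the middle of the pad behind the bearing housing, the pad on the housing's far side from the robot, and have the empty one standing where it was at the start. Set everything down gently rather than dropping it.

Things in the scene. Friction and masses are not known exactly. Their poses are not given: they have to be found in the camera images.
- wear_ring: plain flat brass ring: outer diameter 58 mm, bore 44 mm, 18 mm high, about 120 g, lying flat on the red parts mat (the mat's top is 4 mm above the bench, z = 0). Origin: centre of its underside, z up along the bore
- impeller: small brass pump impeller lying vanes up: disc of 66 mm diameter and 5 mm thickness with six vanes up to 12 mm high and a round collar of 40 mm diameter and 12 mm height; from the collar rises a steel stub of 17 mm diameter, from 12 to 40 mm above the underside (the place to grip). About 250 g. On the red parts mat. Origin: centre of its underside, z up along the stub
- sleeve: steel tube standing upright: outer diameter 38 mm, bore 27 mm (open at both ends), 40 mm high, about 140 g, on the red parts mat. Origin: centre of its lower end, z up along the bore. Put over the impeller's stub it rests on the collar, 12 mm above the impeller's underside
- tin_a: closed round tin, grey with a white lid, one of two that look exactly alike: 60 mm diameter, metal body 50 mm high, lid 58 mm diameter on top, 62 mm high in all. One of the two is full (about 380 g, give or take 15 %), the other empty (about 70 g, give or take 15 %); which is which can be told only by lifting. Stands on the red parts mat. Origin: centre of its underside, z up. 
- tin_b: closed round tin, grey with a white lid, the other of two that look exactly alike: 60 mm diameter, metal body 50 mm high, lid 58 mm diameter on top, 62 mm high in all. One of the two is full (about 380 g, give or take 15 %), the other empty (about 70 g, give or take 15 %); which is which can be told only by lifting. Stands on the red parts mat. Origin: centre of its underside, z up. 
- cover: blue round pump cover, fixed on the plywood layout board (board top 4 mm above the bench): flange of 100 mm diameter and 18 mm height with a ring of bare steel on its flat top, and a central boss of 30 mm diameter rising to 38 mm. The wear ring goes round the boss and rests on the flange, 18 mm above the underside. Origin: centre of its underside, z up
- housing: blue bearing housing, fixed on the layout board: rectangular foot 80 x 84 mm and 12 mm high carrying a lying cylinder of 48 mm diameter, 56 mm high in all. Cover and housing stand side by side (across the robot's view), about 230 mm apart centre to centre, either one on the left. Origin: centre of its underside, z up, x pointing away from the robot within 10 degrees
- pad_between: flat round black rubber pad, one of three alike, 76 mm diameter, 4 mm thick, fixed on the layout board: the one between the cover and the housing. Origin: centre of its underside, z up; its top is 4 mm above the origin
- pad_behind_housing: the like rubber pad (76 mm diameter, 4 mm thick, fixed) that lies behind the bearing housing, about 110 mm farther from the robot. Origin: centre of its underside, z up; its top is 4 mm above the origin
- pad_behind_cover: the like rubber pad (76 mm diameter, 4 mm thick, fixed) that lies behind the pump cover, about 110 mm farther from the robot; not needed in this job. Origin: centre of its underside, z up
Mind the look-alikes: they are no part of the job. Of the things like the sleeve, leave any that is orange or yellow; of the rest the larger one is meant.

How it is judged:
At the end, for the whole second after the job is handed in: Ring flat on the cover within 10 mm of centre, impeller upright on the pad between within 12 mm, sleeve on the impeller within 8 mm, full tin (pressing with over 2 N) on the pad behind the housing within 12 mm, empty tin within 40 mm of its start; seated within 3 mm, tilt under 7 deg, at rest (horizontal distance between wear_ring and cover below 0.01 m and z of wear_ring in the frame of cover between 0.015 and 0.021 m and angle between each of wear_ring, impeller, sleeve's own z axis and vertical below 0.12 rad and linear speed of each of wear_ring, impeller, sleeve below 0.02 m/s and horizontal distance between impeller and pad_between below 0.012 m and z of impeller in the frame of pad_between between 0.001 and 0.007 m and horizontal distance between sleeve and impeller below 0.008 m and z of sleeve in the frame of impeller between 0.009 and 0.015 m and ((horizontal distance between tin_a and pad_behind_housing below 0.012 m and z of tin_a in the frame of pad_behind_housing between 0.001 and 0.007 m and angle between each of tin_a, tin_b's own z axis and vertical below 0.12 rad and linear speed of each of tin_a, tin_b below 0.02 m/s and contact force between tin_a and pad_behind_housing above 2 N and distance of tin_b from where it was at the start of the episode below 0.04 m) or (horizontal distance between tin_b and pad_behind_housing below 0.012 m and z of tin_b in the frame of pad_behind_housing between 0.001 and 0.007 m and angle between each of tin_b, tin_a's own z axis and vertical below 0.12 rad and linear speed of each of tin_b, tin_a below 0.02 m/s and contact force between tin_b and pad_behind_housing above 2 N and distance of tin_a from where it was at the start of the episode below 0.04 m))); the robot touches nothing.
It fails at once if the wear ring is dropped or knocked over: it moves faster than 0.7 m/s without being touched by the fingers (a fall of about 25 mm) (linear speed of wear_ring above 0.7 m/s and contact force between the fingers and wear_ring below 0.05 N).
It fails at once if the impeller is dropped or knocked over: it moves faster than 0.7 m/s without being touched by the fingers (a fall of about 25 mm) (linear speed of impeller above 0.7 m/s and contact force between the fingers and impeller below 0.05 N).
It fails at once if the sleeve is dropped or knocked over: it moves faster than 0.7 m/s without being touched by the fingers (a fall of about 25 mm) (linear speed of sleeve above 0.7 m/s and contact force between the fingers and sleeve below 0.05 N).
It fails at once if the first tin is dropped or knocked over: it moves faster than 0.7 m/s without being touched by the fingers (a fall of about 25 mm) (linear speed of tin_a above 0.7 m/s and contact force between the fingers and tin_a below 0.05 N).
It fails at once if the second tin is dropped or knocked over: it moves faster than 0.7 m/s without being touched by the fingers (a fall of about 25 mm) (linear speed of tin_b above 0.7 m/s and contact force between the fingers and tin_b below 0.05 N).
It also fails if it takes over 138 s, if anything falls off the work surface, if the arm or the gripper's body presses on something with over 40 N, if the wrist force passes 120 N, or if a joint passes its speed limit or range.

## Robot

A 6-joint arm with a two-finger parallel gripper is mounted at the origin on the work surface. World frame = base frame: x ahead of the robot, y to its left, z up, the work surface at z = 0. Lengths are in m, angles in rad, forces in N, time in s.
With the tool pointing down it reaches from about 0.425 to 0.95 m from the base axis. Payload 14.7 kg.
Tool frame: the origin (TCP) lies between the finger pads; the fingertips stand 11 mm ahead of it and the grasp point (between the pads) lies 8 mm behind it; z points along the fingers, y is the line along which they close (so a half turn about z gives the same grasp; the last joint's range is limited). The gripper opens to 85 mm and grips with 20 to 120 N. Pads are 22 mm wide; open, the fingers measure 114 mm over their backs; the gripper's body (76 mm by 85 mm) begins 54 mm behind the grasp point. The pads swing forward as they close: fully open they stand 13 mm farther back than shut.
Start: joints at [-1.244, 0.48, 1.596, -0, 1.065, -0.047], TCP at [0.237, -0.605, 0.242] pointing down, gripper open.
Joint ranges: [-2.75, 2.75], [-0.82, 2.05], [0.23, 2.67], [-1.56, 4.7], [0.09, 2.69], [-2.92, 2.92]. Speed limits (rad/s): [1.89, 1.89, 2.39, 3.01, 3.01, 3.01].

## Interface

Orientations are given as a unit quaternion [x, y, z, w].
In Python, from bench import * gives the robot as it stands. Calls block until the motion is done:
- move_pose(position, orientation): joint-space move of the TCP to a pose.
- move_straight(position, ori=None, speed=0.15, guard=None): straight line of the TCP; ori=None keeps the orientation; speed is the mean speed in m/s. With guard (N) it stops when the force on the tool has changed by that much, and returns True; else False.
- goto_joints(angles): joint-space move.
- open_gripper() and grasp(grip_force=None): open the fingers fully, or close them until they stop; grip_force is the grip in N (None keeps the last).
- dwell(seconds).
- solve_ik(position, orientation): joint angles nearest the present ones, or None.
- observe(): the state.
- get_image(name): name is "side" or "top" or "wrist"; returns (picture, depth): 480x640x3 uint8, red, green, blue; 480x640 float32, m along the optical axis (not along the pixel's ray), 0 where there is no reading.
- camera_info(name): a dict with "fx", "fy", "cx", "cy" (pixels), "rvec" (rotation vector, rad) and "tvec" (3), from world to camera coordinates, as OpenCV has them. Camera axes: x right, y down, z forward; pixel columns grow to the right and rows downward; lengths in m; the calibration is good to about 2 mm. A picture is of the moment at which its call begins: read the wrist's pose just before it. camera_info takes no time and is no camera call; for the wrist camera it gives the pose at the moment of the call.
A pose or a line that the arm cannot do raises IKError and nothing moves.
- hand_in(): hands the job in; it is judged then, once.
The state is a dict: "t": time; "joints": joint angles; "qd": joint speeds; "joint_efforts": joint torques, N m; "tcp_pos": TCP position; "orientation": TCP orientation; "ft_force": force on the tool from outside, world axes, zero at the start; "ft_torque": the same for the moment, N m; "gripper_width": finger opening in m; "finger_force": force on a finger pad.
Only numpy, scipy, OpenCV 4.12 (cv2) and the standard library are available. Lean on these libraries where they do the work, as an engineer would, in place of code of your own. Each camera call takes 0.05 s, during which the arm holds its last target. There are 200 camera calls.

## Working session

There is one attempt and no reset: what is moved stays moved. The work goes in short steps, each a Python script; the robot and the scene stay as the last script left them, time stands still between calls to the robot, and variables do not carry over. Pictures are saved under pics/ and viewed, at most 14 in all, crops included, and the job is handed in when it is done.

```bash
mkdir -p pics; ls; python3 - <<'E'
from bench import *
import cv2,numpy as np
for n in("top","side"):
    im,d=get_image(n); np.savez(f"{n}.npz",im=im,d=d); cv2.imwrite(f"pics/{n}0.png",im[:,:,::-1])
    print(n,camera_info(n))
print(observe())
E
```

```text
pics
top {'fx': 542.6870669331955, 'fy': 542.6870669331955, 'cx': 314.36205693539125, 'cy': 247.29387585313347, 'rvec': array([ 2.22094742, -2.15228493,  0.13091181]), 'tvec': array([0.00736344, 0.58752824, 0.99271123])}
side {'fx': 608.0369328179307, 'fy': 608.0369328179307, 'cx': 315.6451567208901, 'cy': 233.42062254051314, 'rvec': array([ 0.29768509, -2.85562961,  1.13964042]), 'tvec': array([0.57397968, 0.08589561, 1.30735325])}
{'t': 0.1, 'joints': array([-1.24357718e+00,  4.80754766e-01,  1.59678344e+00,  1.97584353e-05,
        1.06506950e+00, -4.66037453e-02]), 'qd': array([ 0.00040941, -0.00144932, -0.0027528 , -0.00057411,  0.00204451,
       -0.00143297]), 'joint_efforts': array([ 1.15338218e-03, -9.52257442e+01, -4.31039679e+01, -9.01500903e-05,
        5.31308760e-03,  5.19933451e-05]), 'tcp_pos': array([ 0.23728233, -0.60478909,  0.24175609]), 'orientation': array([ 9.82583615e-01,  1.85820293e-01, -6.24213354e-05, -5.03748049e-04]), 'ft_force': array([ 0.33476963,  0.59281971, -1.41233341]), 'ft_torque': array([-0.00881885, -0.04278197, -0.065522  ]), 'finger_force': 0.0, 'gripper_width': 0.0851522692403789}
```

View pics/top0.png

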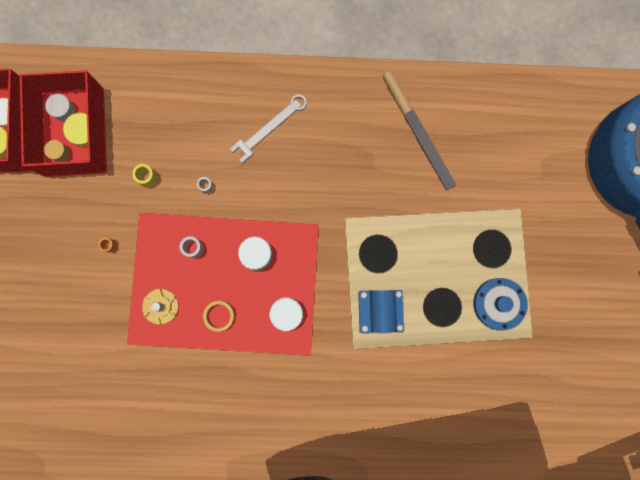

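View pics/side0.png

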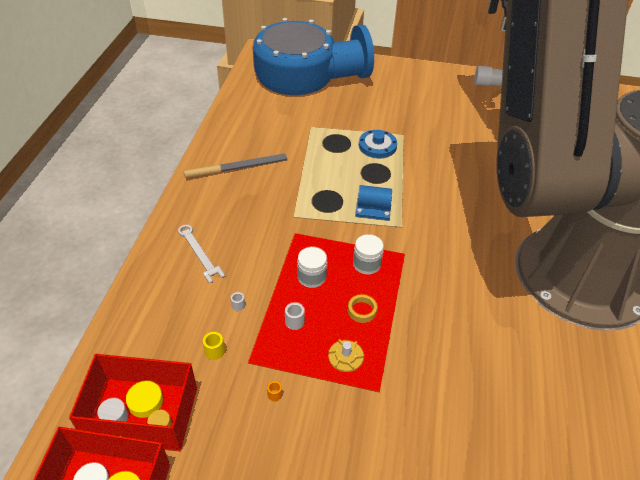

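```bash
cat > vis.py <<'E'
import cv2,numpy as np
def cloud(d,c):
    R=cv2.Rodrigues(c["rvec"])[0]; v,u=np.mgrid[:480,:640]
    P=np.stack([(u-c["cx"])/c["fx"]*d,(v-c["cy"])/c["fy"]*d,d],-1)-c["tvec"]
    return P@R          # R^T (p - t)
E
python3 - <<'E'
from bench import camera_info
from vis import *
z=np.load("top.npz"); im,d=z["im"],z["d"]; c=camera_info("top"); P=cloud(d,c)
R=cv2.Rodrigues(c["rvec"])[0]; print("cam",-R.T@c["tvec"])
hsv=cv2.cvtColor(im,cv2.COLOR_RGB2HSV).astype(int);H,S,V=[hsv[...,i] for i in range(3)]
print("mat z",np.median(P[335:345,140:200,2]),np.std(P[335:345,140:200,2]),"board",np.median(P[220:235,420:450,2]),"bench",np.median(P[370:390,200:300,2]))
# name:(u,v,halfwin,mask, plane top z)
def ray(u,v,zp):
    r=R.T@np.array([(u-c["cx"])/c["fx"],(v-c["cy"])/c["fy"],1]); o=-R.T@c["tvec"]; return (o+r*(zp-o[2])/r[2])[:2]
white=(S<60)&(V>150); grey=(S<60)&(V>60); brass=(H>12)&(H<30)&(S>80); dark=V<60; blue=(H>95)&(H<125)&(S>100)
for n,u,v,w,m,zp in [("tin1",255,254,24,white,.066),("tin2",286,314,24,white,.066),("sleeve",191,247,16,grey,.044),
 ("ring",219,317,22,brass,.022),("impeller",160,307,24,brass,.011),("stub",156,307,8,grey,.044),("padHous",378,254,25,dark,.008),("padBetw",442,307,24,dark,.008),
 ("padCov",492,249,24,dark,.008),("cover",501,304,30,blue,.02),("boss",504,303,11,blue&(P[...,2]>.034),.042),("housing",381,312,28,blue,.03)]:
    sl=np.s_[v-w:v+w+1,u-w:u+w+1]; mm=m[sl].astype(np.uint8)
    vv,uu=np.nonzero(mm); pts=np.stack([uu,vv],1).astype(np.float32)
    hull=cv2.convexHull(pts); M=cv2.moments(hull); cu,cv_=M["m10"]/M["m00"]+u-w,M["m01"]/M["m00"]+v-w
    q=P[sl][mm>0]; q=q[np.isfinite(q).all(1)]
    print(n,len(vv),"ray",ray(cu,cv_,zp).round(4),"dia",round(2*np.sqrt(M["m00"]/np.pi)*(1-zp)/c["fx"],4),"cloud med",np.median(q,0).round(4),"p95z",np.percentile(q[:,2],95).round(4))
E
```

```text
cam [0.49249086 0.0520242  1.04185675]
mat z 0.003760444806091283 0.04238271199454302 board 0.003837011284619715 bench -0.0003554956635871422
tin1 821 ray [0.57   0.1347] dia 0.0546 cloud med [0.5703 0.135  0.0658] p95z 0.0687
tin2 858 ray [0.4624 0.0741] dia 0.0559 cloud med [0.4625 0.0743 0.0655] p95z 0.0686
sleeve 257 ray [0.5791 0.2527] dia 0.0369 cloud med [0.5798 0.255  0.0417] p95z 0.046
ring 347 ray [0.4539 0.2001] dia 0.0551 cloud med [0.4545 0.2014 0.0213] p95z 0.0245
impeller 893 ray [0.4682 0.3114] dia 0.0635 cloud med [0.469  0.3089 0.0107] p95z 0.018
stub 82 ray [0.4687 0.3097] dia 0.0166 cloud med [0.469  0.3099 0.0429] p95z 0.0469
padHous 1055 ray [ 0.581  -0.0967] dia 0.066 cloud med [ 0.581  -0.0966  0.0078] p95z 0.011
padBetw 1075 ray [ 0.4827 -0.2216] dia 0.0666 cloud med [ 0.4828 -0.2216  0.0077] p95z 0.0107
padCov 1040 ray [ 0.5978 -0.317 ] dia 0.0654 cloud med [ 0.5978 -0.3174  0.0079] p95z 0.0111
cover 1146 ray [ 0.4918 -0.329 ] dia 0.0927 cloud med [ 0.4921 -0.323   0.0222] p95z 0.0431
boss 191 ray [ 0.4924 -0.3284] dia 0.0264 cloud med [ 0.4921 -0.3289  0.0418] p95z 0.0449
housing 1584 ray [ 0.4719 -0.1007] dia 0.0829 cloud med [ 0.4721 -0.0966  0.0514] p95z 0.0602
```

```bash
cat > arm.py <<'E'
from bench import *
import numpy as np
H=0.16
def quat(close):      # tool down, fingers closing along world 'x' or 'y'
    j=observe()["joints"]; best=None
    a=[np.pi/4,-np.pi/4] if close=="x" else [0,np.pi/2]
    return [[np.cos(t),np.sin(t),0,0] for t in a]
def hover(p,close):
    j0=observe()["joints"]; c=[]
    for q in quat(close):
        j=solve_ik([p[0],p[1],H],q); 
        if j is not None: c.append((np.abs(np.array(j)-j0).max()+.3*abs(j[5]),q))
    q=min(c,key=lambda k:k[0])[1]; move_pose([p[0],p[1],H],q); return q
def fz():
    dwell(.3); return np.mean([ (dwell(.02),observe()["ft_force"][2])[1] for _ in range(10)])
def pick(p,z,close,force=50):
    hover(p,close); move_straight([*p,z],speed=.12); f0=fz()
    grasp(force); s=observe(); print("grasp w",round(s["gripper_width"],4),"F",s["finger_force"])
    move_straight([*p,z+.03],speed=.06); f1=fz()
    s=observe(); print("lift dF",round(f1-f0,2),"w",round(s["gripper_width"],4),"t",s["t"]); return f1-f0
def up(): 
    p=observe()["tcp_pos"]; move_straight([p[0],p[1],H],speed=.2)
def lower(p,z):
    move_straight([*p,z+.01],speed=.12); dwell(.2)
    hit=move_straight([*p,z-.004],speed=.02,guard=4)
    print("contact",hit,"dz",round(observe()["tcp_pos"][2]-z,4)); dwell(.2); open_gripper(); dwell(.2)
    up(); print("placed t",observe()["t"])
def place(p,z,close):
    up(); hover(p,close); lower(p,z)
E
python3 - <<'E'
from arm import *
import cv2
pick([.4545,.2008],.018,"x")
up()
im,_=get_image("wrist"); cv2.imwrite("pics/w1.png",im[:,:,::-1])
im,_=get_image("side"); cv2.imwrite("pics/s1.png",im[:,:,::-1])
print(observe())
E
```

```text
grasp w 0.0564 F 49.18165594339371
lift dF -0.97 w 0.0564 t 6.3667
{'t': 7.175, 'joints': array([3.54950872e-01, 3.81395083e-01, 2.02664769e+00, 2.36229094e-05,
       7.35715090e-01, 3.55001390e-01]), 'qd': array([-0.00056404,  0.00463341, -0.0022943 ,  0.00073603,  0.00339085,
        0.00023403]), 'joint_efforts': array([ 2.39959848e-02, -7.55416560e+01, -3.23272204e+01,  1.48553059e-03,
       -1.58571341e-02,  2.25738950e-05]), 'tcp_pos': array([0.45364605, 0.20046403, 0.15870864]), 'orientation': array([ 7.07130425e-01,  7.07082308e-01, -9.80554818e-04, -4.58916033e-04]), 'ft_force': array([-0.63914346, -1.35630428, -0.90661024]), 'ft_torque': array([-0.04103543, -0.02254921, -0.02013095]), 'finger_force': 53.25498014688492, 'gripper_width': 0.05609166540613223}
```

View pics/w1.png

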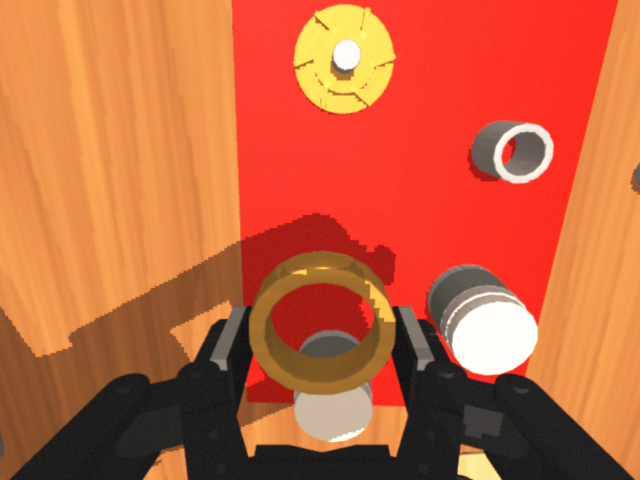

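The ring is held flat between the fingers (centre about pixel 322,322). I'll measure its offset from the TCP with the wrist depth image, and then place it.

```bash
cat >> arm.py <<'E'
def held_offset(zlo,zhi,r=.05):   # bounding-box centre of the cloud near the TCP at heights relative to TCP
    import cv2; from vis import cloud
    c=camera_info("wrist"); t=observe()["tcp_pos"]; im,d=get_image("wrist"); Q=cloud(d,c)-t
    hsv=cv2.cvtColor(im,cv2.COLOR_RGB2HSV).astype(int)
    return Q,hsv,d>0
E
python3 - <<'E'
from arm import *
Q,h,ok=held_offset(0,0)
m=ok&(abs(Q[...,2])<.03)&(np.hypot(Q[...,0],Q[...,1])<.045)&(h[...,0]>12)&(h[...,0]<30)&(h[...,1]>80)
q=Q[m]; print(m.sum(),np.percentile(q,[1,50,99],axis=0).round(4))
E
```

```text
10796 [[-0.0281 -0.0246 -0.0137]
 [-0.0005  0.0003  0.0017]
 [ 0.0271  0.0304  0.0038]]
```

```bash
python3 - <<'E'
from arm import *
place([.4925,-.3308],.036,"x"); print(observe()["orientation"])
pick([.4688,.3100],.004+.027,"x"); 
up()
Q,h,ok=held_offset(0,0)
m=ok&(abs(Q[...,2])<.04)&(np.hypot(Q[...,0],Q[...,1])<.045)&(h[...,0]>12)&(h[...,0]<30)&(h[...,1]>80)
q=Q[m]; print(m.sum(),np.percentile(q,[1,50,99],axis=0).round(4),observe()["orientation"])
import cv2
im,_=get_image("wrist"); cv2.imwrite("pics/w2.png",im[:,:,::-1])
im,_=get_image("top"); im=im[200:360,330:540]; cv2.imwrite("pics/t2.png",cv2.resize(im,None,fx=3,fy=3)[:,:,::-1])
E
```

```text
contact True dz 0.0007
placed t 12.7833
[ 7.07103540e-01  7.07109584e-01 -1.22273692e-04 -7.77236974e-04]
grasp w 0.0151 F 48.677610754966736
lift dF -2.22 w 0.015 t 18.5167
10095 [[-0.0319 -0.01   -0.0259]
 [-0.0009  0.0175 -0.0219]
 [ 0.0303  0.0362 -0.0063]] [ 7.07105361e-01  7.07107630e-01 -8.70458160e-04 -2.24151239e-04]
```

View pics/t2.png

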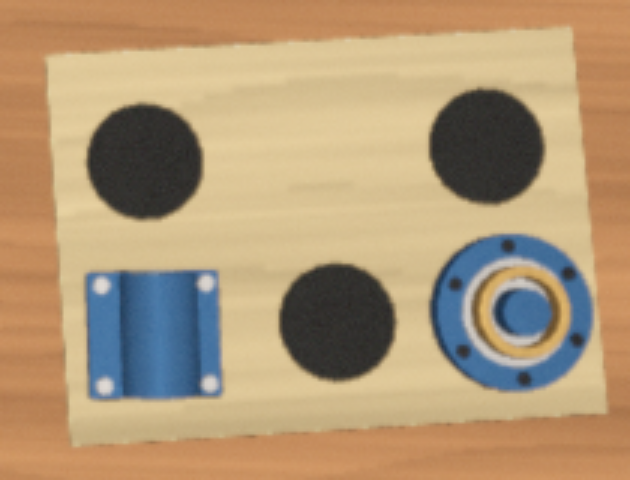

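View pics/w2.png

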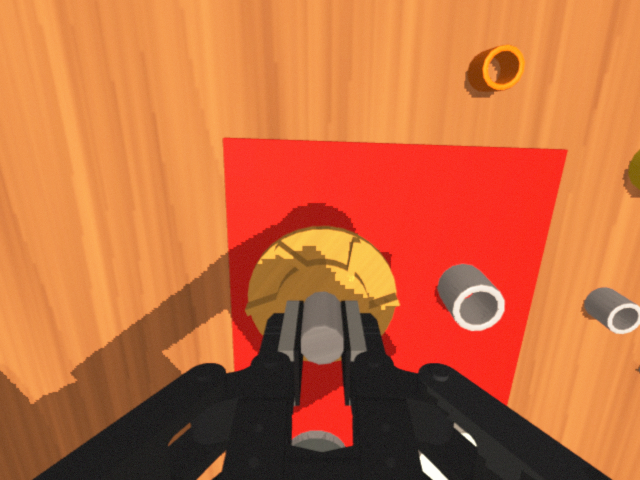

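Ring sits round the boss (521,312 in the crop). The impeller is held upright by the stub.

```bash
python3 - <<'E'
from arm import *
from vis import cloud
import cv2
place([.4832,-.2230],.035,"x")
pick([.5795,.2547],.026,"y"); up()
Q,h,ok=held_offset(0,0)
m=ok&(Q[...,2]<.03)&(Q[...,2]>-.025)&(np.hypot(Q[...,0],Q[...,1])<.03)&(h[...,1]<60)&(h[...,2]>60)
q=Q[m]; print("sleeve",m.sum(),np.percentile(q,[1,50,99],axis=0).round(4),observe()["orientation"])
im,_=get_image("wrist"); cv2.imwrite("pics/w3.png",im[:,:,::-1])
im,d=get_image("top"); P=cloud(d,camera_info("top")); h=cv2.cvtColor(im,cv2.COLOR_RGB2HSV)
g=(h[...,0]>12)&(h[...,0]<30)&(h[...,1]>80)
def st(n,m): print(n,m.sum(),np.percentile(P[m],[2,50,98],axis=0).round(4).tolist())
near=lambda c,r:np.hypot(P[...,0]-c[0],P[...,1]-c[1])<r
st("ring",near((.4925,-.3288),.036)&g&(P[...,2]>.03)); st("imp",near((.4828,-.2216),.05)&(P[...,2]>.0105)&(P[...,2]<.03)); st("stub",near((.4828,-.2216),.03)&(P[...,2]>.038))
st("boss",near((.4925,-.3288),.03)&(h[...,0]>95)&(P[...,2]>.036))
cv2.imwrite("pics/t3.png",cv2.resize(im[200:360,330:540],None,fx=3,fy=3)[:,:,::-1])
E
```

```text
contact True dz 0.0001
placed t 25.175
grasp w 0.0369 F 49.56769712269306
lift dF -1.37 w 0.0373 t 30.3167
sleeve 12531 [[-0.0184 -0.0239 -0.0196]
 [-0.0089  0.0004  0.0101]
 [ 0.016   0.0246  0.0271]] [-4.91569779e-06  9.99999512e-01 -3.46442667e-04 -9.24637721e-04]
ring 362 [[0.4661, -0.3561, 0.0307], [0.4924, -0.3298, 0.039], [0.5193, -0.3021, 0.0432]]
imp 837 [[0.4526, -0.2499, 0.0107], [0.4832, -0.2165, 0.0147], [0.5129, -0.19, 0.0235]]
stub 78 [[0.4757, -0.2286, 0.0395], [0.4831, -0.2191, 0.0473], [0.4903, -0.2119, 0.051]]
boss 217 [[0.4788, -0.3442, 0.0371], [0.492, -0.3303, 0.0416], [0.5049, -0.3168, 0.0455]]
```

View pics/t3.png

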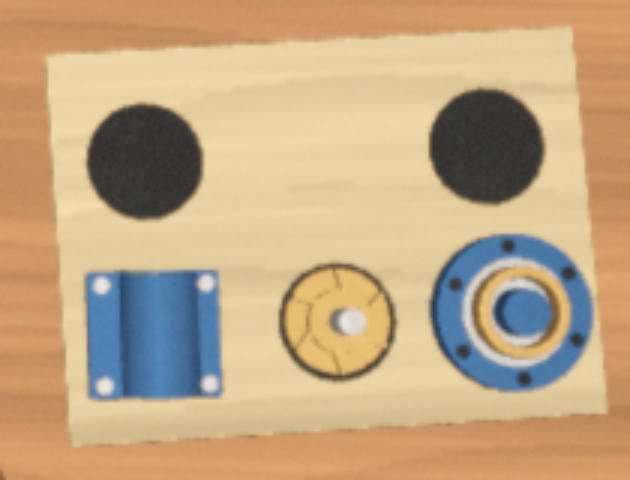

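View pics/w3.png

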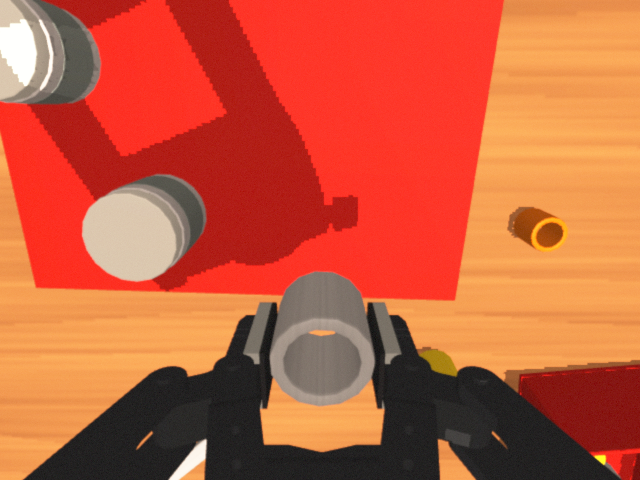

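Impeller is centred on its pad (338,322) with the ring round the boss, and the sleeve is held upright. Next: sleeve over the stub, then lift the first tin.

```bash
python3 - <<'E'
from arm import *
from vis import cloud
import cv2
place([.4838,-.2203],.042,"y")
dF=pick([.5702,.1350],.030,"y")
im,d=get_image("top"); cv2.imwrite("pics/t4.png",cv2.resize(im[200:360,330:540],None,fx=3,fy=3)[:,:,::-1])
P=cloud(d,camera_info("top")); m=(np.hypot(P[...,0]-.483,P[...,1]+.22)<.03)&(P[...,2]>.05)
print("sleeve top",m.sum(),np.percentile(P[m],[2,50,98],axis=0).round(4).tolist())
E
```

```text
contact True dz 0.0002
placed t 36.6
grasp w 0.0577 F 52.571638226509094
lift dF -1.09 w 0.0575 t 41.175
sleeve top 213 [[0.4671, -0.2384, 0.0502], [0.4844, -0.2207, 0.0591], [0.5015, -0.2031, 0.0628]]
```

View pics/t4.png

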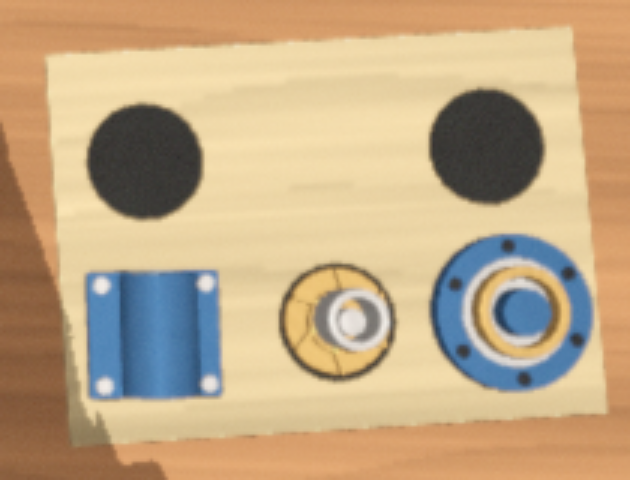

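The sleeve is round the stub, at the right height (top about 60 mm). This tin weighs about 1 N, so it is the empty one: put it back and move the other.

```bash
python3 - <<'E'
from arm import *
from vis import cloud
import cv2
lower([.5702,.1350],.030)
dF=pick([.4625,.0742],.030,"y",70)
if dF<-2.3:
    place([.581,-.0967],.034,"y")
    goto_joints([-1.244,.48,1.596,0,1.065,-.047])
im,d=get_image("top"); cv2.imwrite("pics/t5.png",im[:,:,::-1])
P=cloud(d,camera_info("top"))
for c in [(.581,-.0967),(.5702,.135)]:
    m=(np.hypot(P[...,0]-c[0],P[...,1]-c[1])<.045)&(P[...,2]>.058); print(m.sum(),np.percentile(P[m],[2,50,98],axis=0).round(4).tolist())
E
```

```text
contact True dz 0.0003
placed t 43.8583
grasp w 0.0574 F 72.11940231733024
lift dF -3.34 w 0.0573 t 47.625
contact True dz 0.0004
placed t 52.5333
821 [[0.5534, -0.1228, 0.0603], [0.5795, -0.0969, 0.0696], [0.6056, -0.0705, 0.0734]]
803 [[0.5445, 0.108, 0.0617], [0.5699, 0.1338, 0.0659], [0.5964, 0.1598, 0.0695]]
```

View pics/t5.png

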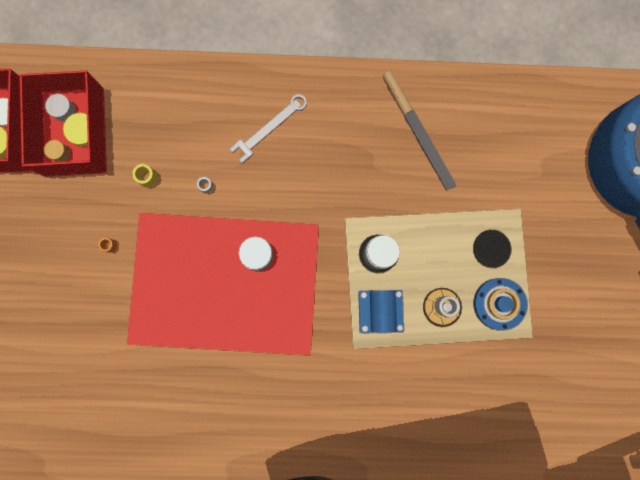

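Everything is in place: full tin on the pad behind the housing (381,253), within about 2 mm, and the empty one at its start (255,254).

```bash
python3 -c "
from bench import *
print(hand_in())"
```

```text
the job is handed in; nothing more can be done
None
```

The job is handed in: ring, impeller, sleeve and full tin all measured within about 2 mm of their targets, the empty tin is back at its start, and it took about 55 s; no verdict was returned.

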